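# Refit the hooked cover of a terminal box

## Task

Put the loose metal cover back on the open terminal box: tilt it, hook its two tabs under the fixed lip at one end of the box, swing it down, and press the other end until the spring catch snaps over it. Leave the cover lying flat and fully home inside the rim, with the catch sprung back over its edge.

Things in the scene. Friction and masses are not known exactly. Their poses are not given: they have to be found in the camera images.
- terminal_box: open grey steel box, fixed to the bench, 162 x 104 mm, walls 50 mm high. Origin: centre of its underside, on the bench; z up; +x runs from the hook end (towards the robot, two black cable glands outside) to the catch end (away from the robot). Inner faces: hook end wall x = -78 mm, catch end wall x = +72 mm, side walls y = +-47.5 mm
- box_lip (a point): middle of the free edge of the lip, on its underside: box x = -70 mm, 50 mm above the bench. The lip is 4 mm thick, spans the box's whole width and overhangs 8 mm inward from the hook end wall; the space under it is empty to the floor. Axes as the box's
- box_seat (a point): on the box's middle, 44 mm above the bench: where the centre of the cover's underside (below the bar's middle) lies when home, with cover and box axes parallel; play 1.25 mm along x, 2.5 mm along y. The cover rests on ledges at this height, along both sides (|y| over 40 mm, x from -50 mm) and at the catch end; home, its top is 2 mm below the walls' tops
- catch (a joint): steel spring catch, 24 mm wide, in the middle of the catch end: m pushed outward (0 at rest, at most 0.008). Its nose reaches in to box x = +67 mm, flat underside 49.5 mm above the bench; above that a steep ramp rises to x = +73 mm, 65 mm high. The cover's end coming down pushes it out up to 5 mm, then it springs back over the cover. Takes about 5 to 12 N pressed down at that end
- cover_grip (a point): centre of the black grip bar upright on the loose cover, 18 mm above the cover's underside. Bar 60 mm along x, 14 mm along y, top 32 mm above the underside. Cover: bare steel plate 4 mm thick, 90 mm wide, x from -66 to +70.75 mm of this point, 0.2 to 0.3 kg, lying flat on the bench, bar up. z up; +x runs from tabs to catch end, at the start within 0.5 rad of world +x
- cover_tab (a point): middle of the line joining the tips of the cover's two tabs: 76.75 mm from the bar's centre towards -x, half-way through the plate (2 mm above its underside). Each tab is 20 mm wide, at y = +-22 mm, 4 mm thick, level with the plate, and stands 10.75 mm out from the plate's edge. Axes as cover_grip
There are look-alikes about, which are no part of the job. What is shaped like the part that bears cover_grip but purple or yellow is not meant.

How it is judged:
By the outcome, as a careful person would: the job done as asked, in the order asked, and still so for the second after the job is handed in, with the robot touching nothing.
It also fails if it takes over 43 s, if anything falls off the work surface, if the arm or the gripper's body presses on something with over 40 N, if the wrist force passes 120 N, or if a joint passes its speed limit or range.

## Robot

A 6-joint arm with a two-finger parallel gripper is mounted at the origin on a cart in front of the work surface, level with it; the furniture and walls round the work are solid. World frame = base frame: x ahead of the robot, y to its left, z up, the work surface at z = 0. Lengths are in m, angles in rad, forces in N, time in s.
With the tool pointing down it reaches from about 0.35 to 0.725 m from the base axis. Payload 6 kg.
Tool frame: the origin (TCP) lies on the centre line of the jaws, within the pads' length; the fingertips stand arm.nose_length ahead of it and the grasp point (between the pads) lies 8 mm behind it (arm.nose_length is the distance from the TCP to the fingertips, in m); y points along the fingers, x is the direction in which the jaws open and shut, and the axes are right-handed (so a half turn about y gives the same grasp; the last joint's range is limited). The gripper opens to 85 mm and grips with 20 to 120 N. Pads are 22 mm wide; open, the fingers measure 114 mm over their backs; the gripper's body (76 mm by 85 mm) begins 54 mm behind the grasp point. The pads swing forward as they close: fully open they stand 13 mm farther back than shut.
Start: joints at [-0.801, 0.04, 0.085, 0, -1.615, -0.334], TCP at [0.253, -0.544, 0.242] pointing down, gripper open.
Joint ranges: [-2.56, 2.56], [-1.29, 2.01], [-1.08, 1.49], [-3.29, 1.98], [-2.81, -0.18], [-2.99, 2.99]. Speed limits (rad/s): [2.57, 2.57, 3.01, 3.14, 3.14, 3.14].

## Interface

Orientations are given as a unit quaternion [x, y, z, w].
In Python, from plant import arm gives the robot as it stands. The module is installed in compiled form; this text tells all that it offers. Calls block until the motion is done:
- arm.move_ptp(position, orientation): joint-space move of the TCP to a pose.
- arm.move_straight(position, orientation=None, feed=0.15, force_limit=None): straight line of the TCP; orientation=None keeps the orientation; feed is the mean speed in m/s. With force_limit (N) it stops when the force on the tool has changed by that much, and returns True; else False.
- arm.set_joints(angles): joint-space move.
- arm.set_gripper(opening, grip_force=None): finger opening in m; grip_force is the grip in N (None keeps the last); returns when the fingers have stopped.
- arm.sleep(seconds).
- arm.inverse_kinematics(position, orientation): joint angles nearest the present ones, or None.
- arm.grab_frame(name): name is "side" or "top" or "wrist"; returns the picture (384x512x3 uint8, blue, green, red); there is no depth.
- arm.camera_model(name): a dict with "fx", "fy", "cx", "cy" (pixels), "k1" (the pictures are not rectified: a ray, as slopes to the right and down, at radius r is drawn at 1 + k1 r^2 times it, then the intrinsics apply), "camera_from_world" (4x4, takes a point from world to camera coordinates); the wrist camera has in their place "mount" (4x4, takes a point from camera to tool coordinates, whose origin is the TCP and whose axes are the tool frame's). Camera axes: x right, y down, z forward; pixel columns grow to the right and rows downward; lengths in m; the calibration is good to about 2 mm. A picture is of the moment at which its call begins: read the wrist's pose just before it. camera_model takes no time and is no camera call.
A pose or a line that the arm cannot do raises arm.PlanningError and nothing moves.
- arm.job_done(): hands the job in, once; it reports no verdict.
Readings, each from a call of its own:
- arm.read_time_s(): time.
- arm.read_joint_positions(): joint angles.
- arm.read_qvel(): joint speeds.
- arm.read_joint_torque(): joint torques, N m.
- arm.read_ee_pos(): TCP position.
- arm.read_eef_rot(): TCP orientation.
- arm.read_force(): force on the tool from outside, world axes, zero at the start.
- arm.read_torque(): the same for the moment, N m.
- arm.read_opening(): finger opening in m.
Only numpy, scipy, OpenCV 4.12 (cv2) and the standard library are available. Lean on these libraries where they do the work, as an engineer would, in place of code of your own. Each camera call takes 0.05 s, during which the arm holds its last target.

## Working session

There is one attempt and no reset: what is moved stays moved. The work goes in short steps, each a Python script; the robot and the scene stay as the last script left them, time stands still between calls to the robot, and variables do not carry over. Pictures are saved under pics/ and viewed, and the job is handed in when it is done.

```bash
mkdir -p pics; ls; python3 - <<'E'
from plant import arm
import cv2
for n in ["top","side","wrist"]:
    im=arm.grab_frame(n); cv2.imwrite(f"pics/{n}0.png",im); m=arm.camera_model(n); print(n,m)
print(arm.nose_length,arm.read_time_s(),arm.read_ee_pos(),arm.read_eef_rot(),arm.read_opening())
E
```

```text
pics
top {'fx': 415.5821237225246, 'fy': 415.5821237225246, 'cx': 261.01271347105927, 'cy': 192.89268266797978, 'k1': -0.11318728723523505, 'camera_from_world': array([[-0.01214112, -0.99980442,  0.01561146,  0.00195991],
       [-0.99871609,  0.01135704, -0.04936795,  0.46628457],
       [ 0.04918099, -0.0161908 , -0.99865864,  0.90067164],
       [ 0.        ,  0.        ,  0.        ,  1.        ]])}
side {'fx': 399.964189239046, 'fy': 399.964189239046, 'cx': 254.016285572656, 'cy': 192.33669412194232, 'k1': -0.0065614536791255215, 'camera_from_world': array([[-0.96901685, -0.24654934,  0.01482453,  0.46819796],
       [-0.14525588,  0.52030144, -0.84153856,  0.11469554],
       [ 0.19976755, -0.81761839, -0.5399936 ,  0.80141868],
       [ 0.        ,  0.        ,  0.        ,  1.        ]])}
wrist {'fx': 314.74109504520044, 'fy': 314.74109504520044, 'cx': 260.28751630369885, 'cy': 186.97943036082376, 'k1': -0.0027410158785932236, 'mount': array([[ 9.99998510e-01,  1.27959829e-03, -1.15846944e-03,
        -1.90237532e-04],
       [ 1.49572380e-03, -3.07397369e-01,  9.51580065e-01,
        -1.31682161e-01],
       [ 8.61529767e-04, -9.51580380e-01, -3.07398825e-01,
         7.82782104e-02],
       [ 0.00000000e+00,  0.00000000e+00,  0.00000000e+00,
         1.00000000e+00]])}
0.011 0.15 [ 0.25323776 -0.54369689  0.24150995] [ 0.37965458  0.59649161 -0.59605008 -0.38050553] 0.08518669083684385
```

View pics/top0.png

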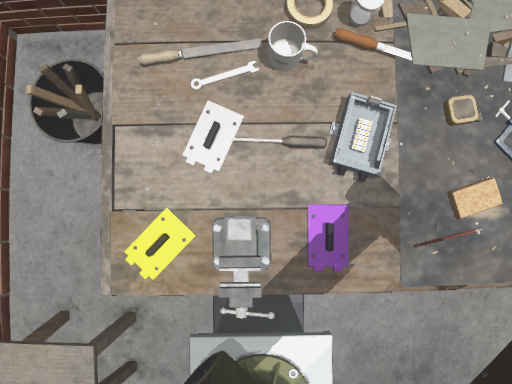

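View pics/side0.png

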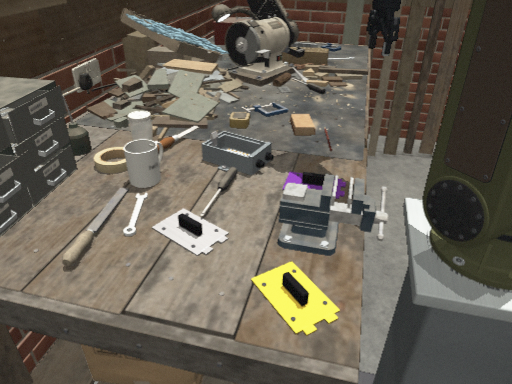

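The white/steel plate at top px (213,136) is the candidate. The yellow one (160,243) and purple one (328,237) are look-alikes by colour. The box is at (363,135). Enlarging to confirm.

```bash
python3 - <<'E'
import cv2
t=cv2.imread("pics/top0.png"); s=cv2.imread("pics/side0.png")
cv2.imwrite("pics/c1.png",cv2.resize(t[92:182,173:263],(720,720))[:600])
cv2.imwrite("pics/c1.png",cv2.resize(t[97:177,175:255],(600,600),interpolation=cv2.INTER_CUBIC))
cv2.imwrite("pics/c2.png",cv2.resize(t[87:187,315:415],(600,600),interpolation=cv2.INTER_CUBIC))
cv2.imwrite("pics/c3.png",cv2.resize(s[120:260,140:280],(600,600),interpolation=cv2.INTER_CUBIC))
E
```

```text
(no output)
```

View pics/c1.png

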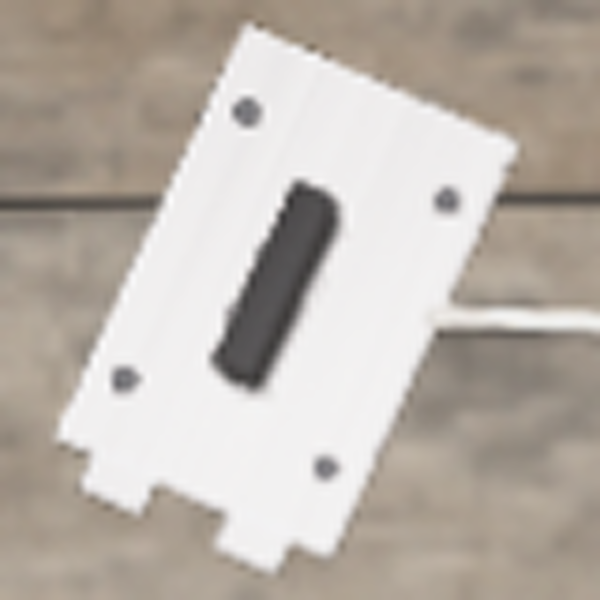

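View pics/c2.png

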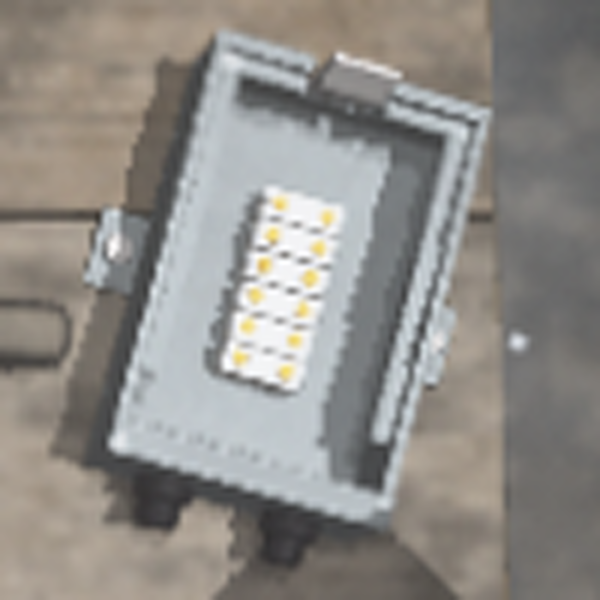

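View pics/c3.png

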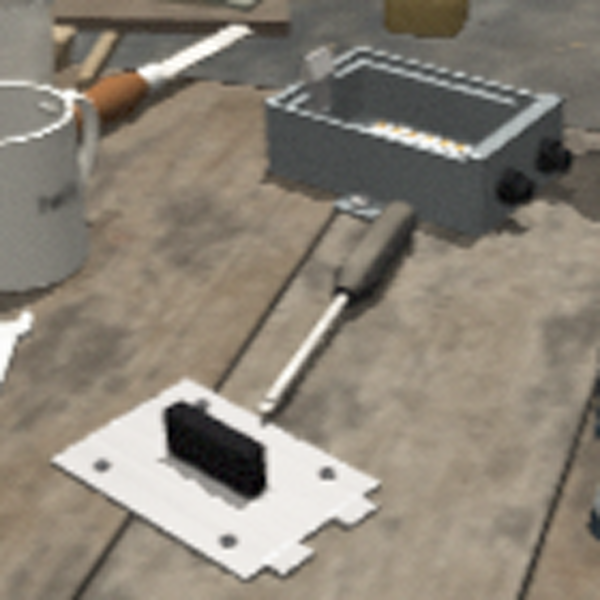

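The crop confirms it: bare-steel plate, black bar, two tabs facing the robot. The screwdriver tip lies against its right edge, not on it. Now I'll locate the cover and box from their corners.

```bash
cat > h.py <<'E'
import numpy as np, cv2
from scipy.optimize import least_squares
from scipy.spatial.transform import Rotation as R
from plant import arm
def cam(name):
    m=arm.camera_model(name)
    return m
def project(m,P,cfw=None):
    T=m["camera_from_world"] if cfw is None else cfw
    P=np.atleast_2d(P); c=P@T[:3,:3].T+T[:3,3]
    s=c[:,:2]/c[:,2:]; s=s*(1+m["k1"]*(s**2).sum(1,keepdims=True))
    return s*[m["fx"],m["fy"]]+[m["cx"],m["cy"]]
def wrist_cfw(pos,q,m):
    T=np.eye(4); T[:3,:3]=R.from_quat(q).as_matrix(); T[:3,3]=pos
    return np.linalg.inv(T@m["mount"])
def fit(m,local,px,x0,z=0,cfw=None):
    # planar pose x,y,yaw of points local (origin at bench level z)
    local=np.array(local,float); px=np.array(px,float)
    def f(p):
        c,s=np.cos(p[2]),np.sin(p[2])
        W=np.c_[p[0]+c*local[:,0]-s*local[:,1],p[1]+s*local[:,0]+c*local[:,1],local[:,2]+z]
        return (project(m,W,cfw)-px).ravel()
    r=least_squares(f,x0); return r.x,np.round(r.fun.reshape(-1,2),2)
COVER=[[.07075,.045,.004],[.07075,-.045,.004],[-.066,.045,.004],[-.066,-.045,.004],[-.07675,.032,.004],[-.07675,.012,.004],[-.07675,-.012,.004],[-.07675,-.032,.004]]
BOX=[[.081,.052,.05],[.081,-.052,.05],[-.081,.052,.05],[-.081,-.052,.05]]
def tool_quat(yaw,tilt=0):
    # cover axes -> tool: y=-normal, x=cover y, z=-cover x
    xc=np.array([np.cos(yaw)*np.cos(tilt),np.sin(yaw)*np.cos(tilt),np.sin(tilt)])
    yc=np.array([-np.sin(yaw),np.cos(yaw),0]); n=np.cross(xc,yc)
    return R.from_matrix(np.c_[yc,-n,-xc]).as_quat()
E
python3 - <<'E'
from h import *
t=cam("top"); T=t["camera_from_world"]; print("cam",-T[:3,:3].T@T[:3,3])
c=np.array([(250,27),(520,148),(58,438),(332,556),(80,487),(140,514),(215,547),(275,573)])
px=(c+.5)/7.5-.5+[175,97]
print(fit(t,COVER,px,[.5,.1,-.4]))
b=np.array([(217,32),(490,108),(110,450),(388,525)]); pb=(b+.5)/6-.5+[315,87]
print(fit(t,BOX,pb,[.5,-.2,-.3]))
print(np.round(R.from_quat(arm.read_eef_rot()).as_matrix(),3))
E
```

```text
cam [0.42141377 0.0112465  0.92245243]
(array([ 0.59461371,  0.10265827, -0.43504691]), array([[-0.13, -0.35],
       [ 0.26, -0.39],
       [-0.26, -0.22],
       [-0.14,  0.54],
       [ 0.04, -0.01],
       [ 0.17,  0.06],
       [-0.05,  0.06],
       [ 0.12,  0.28]]))
(array([ 0.59133951, -0.22790733, -0.27563619]), array([[ 0.11, -1.22],
       [ 0.25, -0.82],
       [-0.28,  0.79],
       [-0.04,  1.17]]))
[[-0.422 -0.001 -0.907]
 [ 0.907  0.001 -0.422]
 [ 0.001 -1.     0.   ]]
```

```bash
python3 - <<'E'
from h import *
cx,cy,yaw=.59461,.10266,-.43505
q=tool_quat(yaw)
p=[cx,cy,.14]
print(arm.inverse_kinematics(p,q))
bx,by,byaw=.5913,-.2279,-.2756
for tilt in [0,.35]:
    print(tilt,arm.inverse_kinematics([bx,by,.09],tool_quat(byaw,tilt)))
print(arm.inverse_kinematics([bx+.05*np.cos(byaw),by+.05*np.sin(byaw),.06],tool_quat(byaw)))
arm.move_ptp(p,q)
arm.set_gripper(.045,40)
pos,qq=arm.read_ee_pos(),arm.read_eef_rot()
im=arm.grab_frame("wrist"); cv2.imwrite("pics/w1.png",im)
m=cam("wrist"); cfw=wrist_cfw(pos,qq,m)
L=np.array(COVER); c,s=np.cos(yaw),np.sin(yaw)
W=np.c_[cx+c*L[:,0]-s*L[:,1],cy+s*L[:,0]+c*L[:,1],L[:,2]]
print(pos,arm.read_time_s(),np.round(project(m,W,cfw),1), arm.nose_length)
E
```

```text
[ 0.5026655   0.06143628 -0.07911587  0.         -1.43024417 -2.50851183]
0 [-0.05259462  0.16298228 -0.06142164  0.         -1.34639241 -1.7938017 ]
0.35 [-0.00286418 -0.12889682 -0.4359112   0.11557073 -0.92895192 -1.8971239 ]
[-0.06953015  0.30768579  0.05243957  0.         -1.3155501  -1.77686617]
[0.59463875 0.10257473 0.14002212] 3.2833 [[307.3 249. ]
 [213.1 248.9]
 [315.1 100.7]
 [205.5 100.6]
 [299.8  86.9]
 [275.1  86.9]
 [245.5  86.9]
 [220.9  86.8]] 0.011
```

View pics/w1.png

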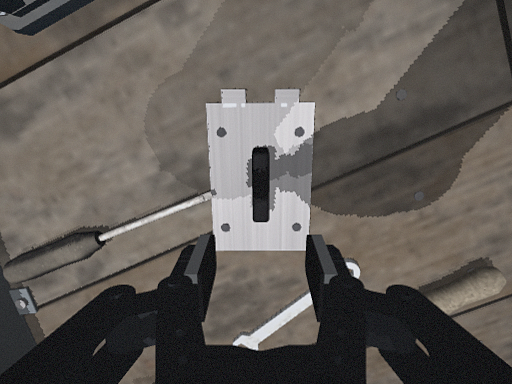

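The wrist view agrees with the fit to about 2 px: tab tips at row 89, plate edges at columns 207 and 314, bar at (261,185). Grasping.

```bash
python3 - <<'E'
from h import *
cx,cy,yaw=.59461,.10266,-.43505
q=tool_quat(yaw)
print(arm.move_straight([cx,cy,.018],q,feed=.12,force_limit=8), arm.read_ee_pos())
arm.set_gripper(0.0,70)
print(arm.read_opening(),arm.read_force(),arm.nose_length)
arm.move_straight([cx,cy,.12],q,feed=.12)
pos,qq=arm.read_ee_pos(),arm.read_eef_rot()
im=arm.grab_frame("wrist"); cv2.imwrite("pics/w2.png",im)
print(pos,arm.read_force(),arm.read_torque(),arm.read_opening(),arm.read_time_s())
E
```

```text
False [0.59524573 0.10288081 0.01907288]
0.01259226205415318 [-1.39997051  0.65149946  3.83186278] 0.011
[0.5939796  0.10254077 0.1186275 ] [-0.18185867  0.58595456 -2.69042399] [-0.01807918  0.0266898   0.01303084] 0.013060059708626856 5.8833
```

View pics/w2.png

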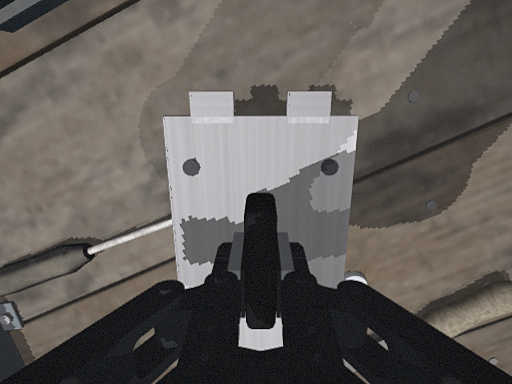

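Held: tabs visible at (190–233, 92) and (288–331, 92), plate edge at row 116. Measuring the pose in hand.

```bash
python3 - <<'E'
from h import *
im=cv2.imread("pics/w2.png")
cv2.imwrite("pics/c4.png",cv2.resize(im[80:180,155:365],None,fx=3.8,fy=3.8,interpolation=cv2.INTER_CUBIC))
E
```

```text
(no output)
```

View pics/c4.png

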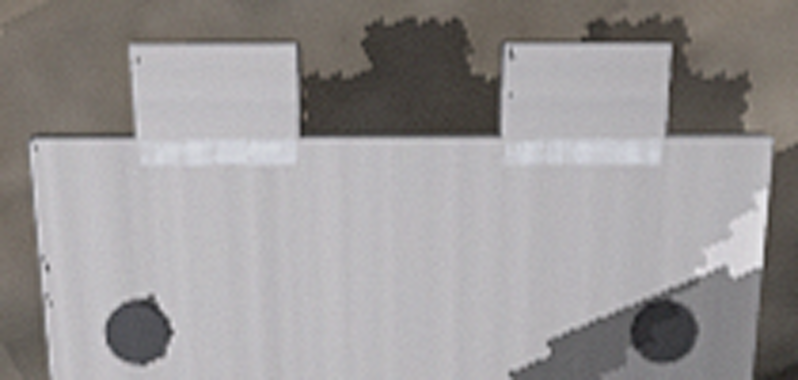

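```bash
python3 - <<'E'
from h import *
m=cam("wrist")
c=np.array([(130,44),(297,44),(503,44),(671,44),(31,137),(771,137),(50,380),(755,380)],float)
px=(c+.5)/3.8-.5+[155,80]
Tct=np.linalg.inv(m["mount"])
def f(p,full=True):
    a,b,h,pi,ya,ro,e1,e2=p
    L=np.array([[-.07675,-.032,0],[-.07675,-.012,0],[-.07675,.012,0],[-.07675,.032,0],[-.066,-.045,0],[-.066,.045,0],[e1,-.045,0],[e2,.045,0]])
    Rm=R.from_euler('zyx',[ya,-pi,ro]).as_matrix()   # pi>0: +x end up
    C=L@Rm.T+[a,b,-h]       # cover-ish axes at TCP: x,y,up
    tool=np.c_[C[:,1],-C[:,2],-C[:,0]]
    return np.r_[(project(m,tool,Tct)-px).ravel(), ya/.002*0+ro/.01]
r=least_squares(f,[0,0,.015,0,0,0,-.03,-.03],x_scale=[.01,.01,.01,.1,.1,.1,.01,.01])
print(np.round(r.x,4),np.round(r.fun,2))
def g(p): return f([p[0],p[1],.015,p[2],p[3],0,p[4],p[5]])
r=least_squares(g,[0,0,0,0,-.03,-.03],x_scale=[.01,.01,.1,.1,.01,.01]); print(np.round(r.x,4),np.round(r.fun,2))
E
```

```text
[ 0.0011  0.0002  0.0133  0.0438  0.0024  0.0013 -0.0357 -0.0356] [ 0.31  0.14  0.67  0.06 -0.32 -0.03 -0.16 -0.09 -0.42  0.11  0.45 -0.17
 -0.17  0.01 -0.41 -0.03  0.13]
[ 0.0011  0.0002  0.016   0.0024 -0.0355 -0.0354] [ 0.13  0.14  0.62  0.06 -0.23 -0.03  0.03 -0.09 -0.49  0.14  0.49 -0.16
  0.29 -0.03 -0.89 -0.08  0.  ]
```

```bash
cat >> h.py <<'E'
V=np.array([.07565,-.0002,.017])   # tab mid-tip -> TCP in cover axes
def pose(box,tx,tz,tilt,ty=0,dyaw=0):
    bx,by,byaw=box
    b=np.array([bx+np.cos(byaw)*tx-np.sin(byaw)*ty,by+np.sin(byaw)*tx+np.cos(byaw)*ty,tz])
    yaw=byaw+dyaw
    xc=np.array([np.cos(yaw)*np.cos(tilt),np.sin(yaw)*np.cos(tilt),np.sin(tilt)])
    yc=np.array([-np.sin(yaw),np.cos(yaw),0]); n=np.cross(xc,yc)
    return b+np.c_[xc,yc,n]@V, R.from_matrix(np.c_[yc,-n,-xc]).as_quat()
E
python3 - <<'E'
from h import *
box=(.5913,-.2279,-.2756)
for a in [(-.05,.09,.35),(-.0765,.041,.35),(-.0765,.045,0.1)]:
    p,q=pose(box,*a); print(p,arm.inverse_kinematics(p,q))
p,q=pose(box,-.045,.10,.35)
arm.move_ptp(p,q)
pos,qq=arm.read_ee_pos(),arm.read_eef_rot()
cv2.imwrite("pics/w3.png",arm.grab_frame("wrist")); cv2.imwrite("pics/t3.png",arm.grab_frame("top"));cv2.imwrite("pics/s3.png",arm.grab_frame("side"))
np.savez("w3.npz",pos=pos,q=qq)
print(p,pos,arm.read_time_s(),arm.read_force())
E
```

```text
[ 0.60590495 -0.23223807  0.13190956] [-0.01110826 -0.11177736 -0.33907049  0.10623276 -1.0073058  -1.87682381]
[ 0.580405   -0.22502678  0.08290956] [ 0.0030201  -0.15547067 -0.47418508  0.11899818 -0.91798735 -1.90581046]
[ 0.58843086 -0.22729646  0.06946747] [-0.03879638  0.08325809 -0.19900857  0.02521611 -1.19141198 -1.8158008 ]
[ 0.61071626 -0.23359869  0.14190956] [ 0.61097811 -0.23278575  0.14167267] 7.3083 [-0.67658424 -0.47876105 -2.59347877]
```

View pics/w3.png

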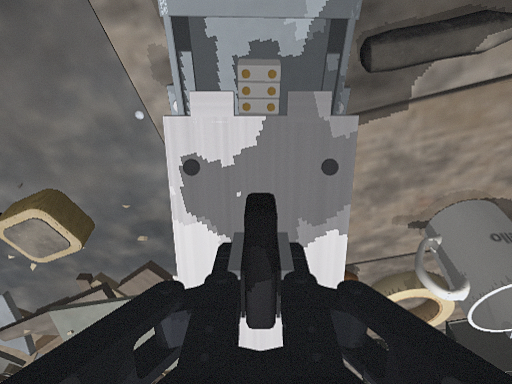

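View pics/s3.png

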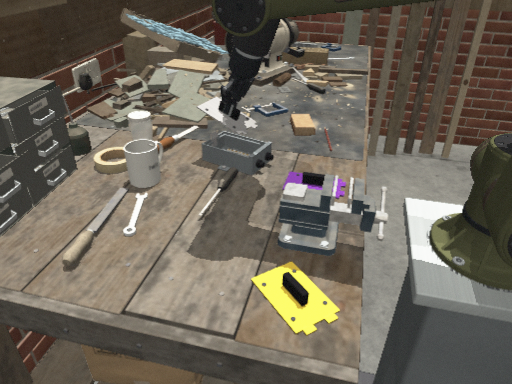

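```bash
python3 - <<'E'
from h import *
im=cv2.imread("pics/w3.png")
cv2.imwrite("pics/c5.png",cv2.resize(im[0:125,155:365],None,fx=3.8,fy=3.8,interpolation=cv2.INTER_CUBIC))
d=np.load("w3.npz"); m=cam("wrist"); cfw=wrist_cfw(d["pos"],d["q"],m)
bx,by,ya=.5913,-.2279,-.2756
def P(L):
    L=np.atleast_2d(L); c,s=np.cos(ya),np.sin(ya)
    return (project(m,np.c_[bx+c*L[:,0]-s*L[:,1],by+s*L[:,0]+c*L[:,1],L[:,2]],cfw)+.5-[155,0])*3.8-.5
for n,l in dict(lipbotL=(-.07,-.0475,.05),lipbotR=(-.07,.0475,.05),liptopL=(-.07,-.052,.054),liptopR=(-.07,.052,.054),outL=(-.03,-.052,.05),outR=(-.03,.052,.05),inL=(-.03,-.0475,.05),inR=(-.03,.0475,.05)).items(): print(n,P(l).round())
E
```

```text
lipbotL [[55. 37.]]
lipbotR [[739.  38.]]
liptopL [[15. 42.]]
liptopR [[779.  43.]]
outL [[ 71. 322.]]
outR [[723. 323.]]
inL [[ 99. 322.]]
inR [[695. 323.]]
```

View pics/c5.png

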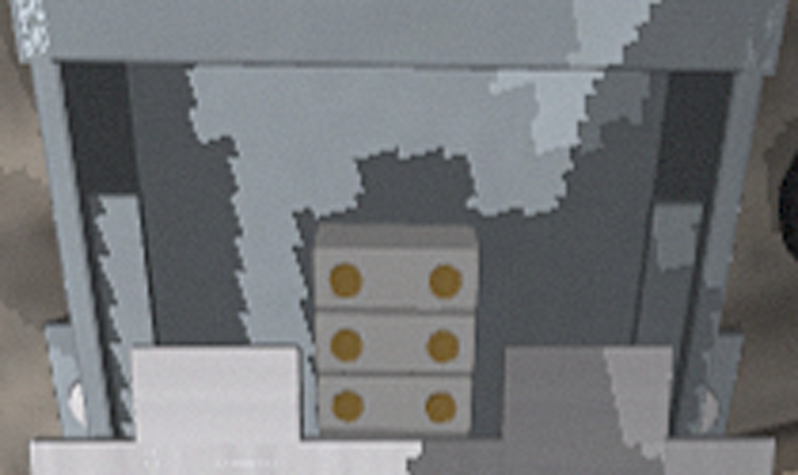

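```bash
python3 - <<'E'
from h import *
im=cv2.imread("pics/w3.png")
a=cv2.resize(im[0:120,150:200],None,fx=5,fy=5,interpolation=cv2.INTER_CUBIC)
b=cv2.resize(im[0:120,325:375],None,fx=5,fy=5,interpolation=cv2.INTER_CUBIC)
o=np.hstack([a,np.zeros((600,20,3),np.uint8),b])
cv2.imwrite("pics/c6.png",o)
E
```

```text
(no output)
```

View pics/c6.png

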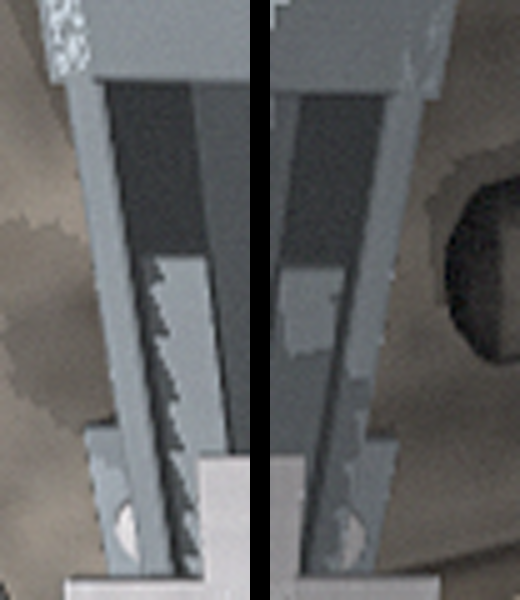

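```bash
python3 - <<'E'
from h import *
d=np.load("w3.npz"); m=cam("wrist"); cfw=wrist_cfw(d["pos"],d["q"],m)
l=lambda u,v:((u+.5)/5-.5+150,(v+.5)/5-.5); r=lambda u,v:((u-270+.5)/5-.5+325,(v+.5)/5-.5)
pts=[[-.07,-.052,.054],[-.07,.052,.054],[-.05,-.04,.044],[-.05,.04,.044]]
px=np.array([l(50,82),r(438,97),l(205,256),r(283,268)])
lines=[(-.0475,l(106,85)),(-.0475,l(172,572)),(.0475,r(386,95)),(-.052,l(68,90)),(-.052,l(143,575)),(.052,r(422,100)),(.052,r(375,400))]
def proj(p,L):
    L=np.array(L); c,s=np.cos(p[2]),np.sin(p[2])
    return project(m,np.c_[p[0]+c*L[:,0]-s*L[:,1],p[1]+s*L[:,0]+c*L[:,1],L[:,2]],cfw)
def f(p):
    res=list((proj(p,pts)-px).ravel())
    for y,q in lines:
        ab=proj(p,[[-.07,y,.05],[-.02,y,.05]]); t=(ab[1]-ab[0])/np.linalg.norm(ab[1]-ab[0]); e=np.array(q)-ab[0]
        res.append(t[0]*e[1]-t[1]*e[0])
    return res
s=least_squares(f,[.591,-.228,-.2756],x_scale=[.01,.01,.1]); print(s.x.round(4),np.round(s.fun,2))
E
```

```text
[ 0.594  -0.2294 -0.2879] [ 0.21 -0.2   0.18 -0.12  0.21  0.36 -0.27 -0.05 -0.32  0.48  0.14 -0.97
 -0.6   1.13 -0.24]
```

Box refined to (0.594, −0.2294, yaw −0.288); the lip edge and wall fits have sub-pixel residuals. Now hooking the tabs under the lip.

```bash
python3 - <<'E'
from h import *
box=(.594,-.2294,-.2879)
def tip():
    p,q=np.array(arm.read_ee_pos()),R.from_quat(arm.read_eef_rot()).as_matrix()
    Rc=np.c_[-q[:,2],q[:,0],-q[:,1]]; t=p-Rc@V-[box[0],box[1],0]
    c,s=np.cos(box[2]),np.sin(box[2]); return np.round([c*t[0]+s*t[1],-s*t[0]+c*t[1],t[2],np.arcsin(Rc[2,0])],4)
def go(tx,tz,tl,feed=.06,fl=None,ty=0):
    p,q=pose(box,tx,tz,tl,ty); r=arm.move_straight(p,q,feed=feed,force_limit=fl); print(r,tip(),np.round(arm.read_force(),1)); return r
go(-.060,.070,.35,.1)
if not go(-.060,.0445,.35,.06,8):
  if not go(-.073,.0435,.35,.05,8):
    go(-.081,.0435,.35,.02,6)
cv2.imwrite("pics/w4.png",arm.grab_frame("wrist"));cv2.imwrite("pics/s4.png",arm.grab_frame("side"))
print(arm.read_time_s(),arm.read_torque())
E
```

```text
False [-5.980e-02  1.000e-04  7.030e-02  3.503e-01] [ 0.6 -0.4 -2.1]
False [-6.000e-02 -1.000e-04  4.430e-02  3.497e-01] [ 0.9  0.5 -1.9]
False [-7.310e-02  1.000e-04  4.390e-02  3.509e-01] [ 0.2 -0.3 -1.7]
True [-7.730e-02  2.000e-04  4.410e-02  3.544e-01] [ 4.  -1.7 -0.8]
9.2167 [-0.42310892 -0.55203705 -0.13057   ]
```

View pics/w4.png

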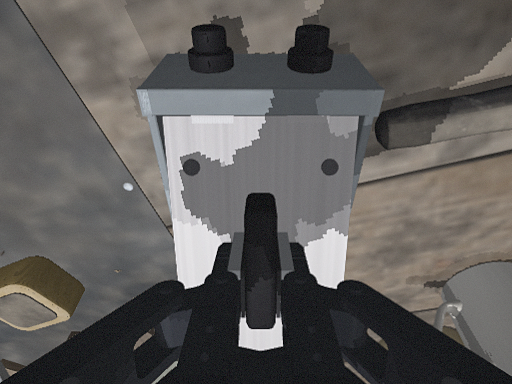

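The tabs are now hidden under the lip. They touched the end wall at tip x = −77.3 mm, as expected. Swinging down until the catch is felt.

```bash
cat >> h.py <<'E'
box=(.594,-.2294,-.2879)
def tip():
    p,q=np.array(arm.read_ee_pos()),R.from_quat(arm.read_eef_rot()).as_matrix()
    Rc=np.c_[-q[:,2],q[:,0],-q[:,1]]; t=p-Rc@V-[box[0],box[1],0]
    c,s=np.cos(box[2]),np.sin(box[2]); return np.round([c*t[0]+s*t[1],-s*t[0]+c*t[1],t[2],np.arcsin(Rc[2,0])],4)
def go(tx,tz,tl,feed=.06,fl=None,ty=0):
    p,q=pose(box,tx,tz,tl,ty); r=arm.move_straight(p,q,feed=feed,force_limit=fl); print(r,tip(),np.round(arm.read_force(),1),np.round(arm.read_torque(),2)); return r
E
python3 - <<'E'
from h import *
go(-.0762,.0438,.35,.03)
for tl,z in [(.27,.0443),(.20,.0447),(.15,.0450),(.12,.0452),(.105,.0454),(.09,.0455),(.08,.0457)]:
    if go(-.0765,z,tl,.04,7): break
cv2.imwrite("pics/w5.png",arm.grab_frame("wrist"));cv2.imwrite("pics/s5.png",arm.grab_frame("side")[100:200,180:300].repeat(5,0).repeat(5,1))
print(arm.read_time_s())
E
```

```text
False [-0.077  -0.      0.043   0.3477] [ 0.5 -0.3 -2.5] [ 0.37  1.08 -0.05]
True [-7.730e-02  2.000e-04  4.320e-02  2.673e-01] [ 2.  -0.2 -1.4] [ 0.    0.13 -0.08]
9.7833
```

View pics/w5.png

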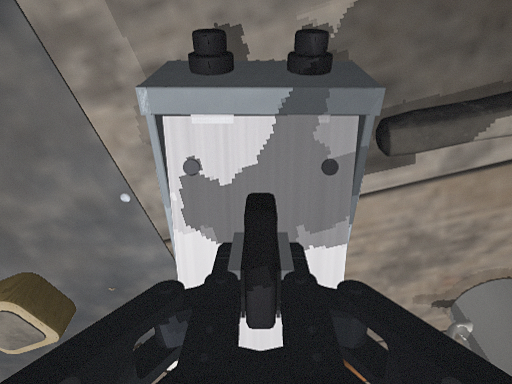

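View pics/s5.png

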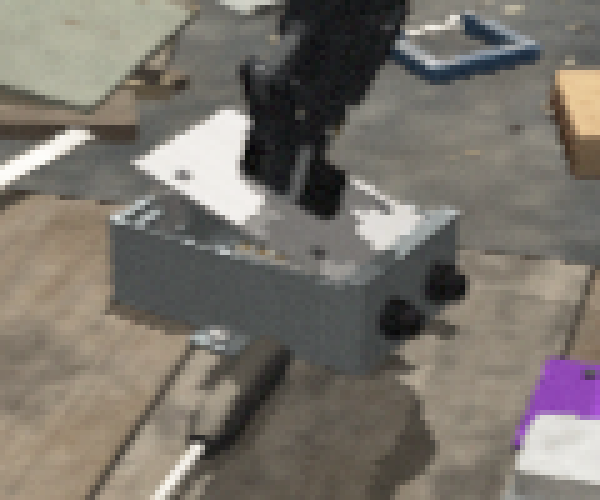

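The swing is going well. The stop came from lightly brushing the wall, so I'm continuing slower with a bit more x clearance.

```bash
python3 - <<'E'
from h import *
go(-.0755,.0440,.26,.02)
for tl,z in [(.20,.0447),(.15,.0450),(.12,.0452),(.105,.0454),(.09,.0455),(.08,.0457)]:
    if go(-.076,z,tl,.02,7): break
cv2.imwrite("pics/w6.png",arm.grab_frame("wrist"));cv2.imwrite("pics/s6.png",arm.grab_frame("side")[100:200,180:300].repeat(5,0).repeat(5,1))
print(arm.read_time_s())
E
```

```text
False [-7.620e-02 -1.000e-04  4.340e-02  2.584e-01] [ 0.4 -1.  -2.3] [0.31 0.87 0.03]
False [-0.076  -0.      0.0443  0.2001] [-1.4  0.4 -2.7] [0.22 0.72 0.05]
False [-0.076  -0.      0.0447  0.1507] [-0.1  0.3 -2.6] [0.1  0.55 0.01]
False [-0.0759  0.      0.045   0.1209] [-0.9  0.3 -1.7] [ 0.14  0.39 -0.03]
False [-0.0761 -0.      0.0454  0.1048] [-0.9  0.7 -1.4] [0.21 0.74 0.04]
False [-0.0757 -0.0001  0.0461  0.0904] [-3.7  0.7  1.7] [0.34 1.08 0.01]
False [-0.0756 -0.0001  0.0463  0.0811] [-4.6  1.2  4.1] [ 0.3   1.03 -0.02]
11.8583
```

View pics/s6.png

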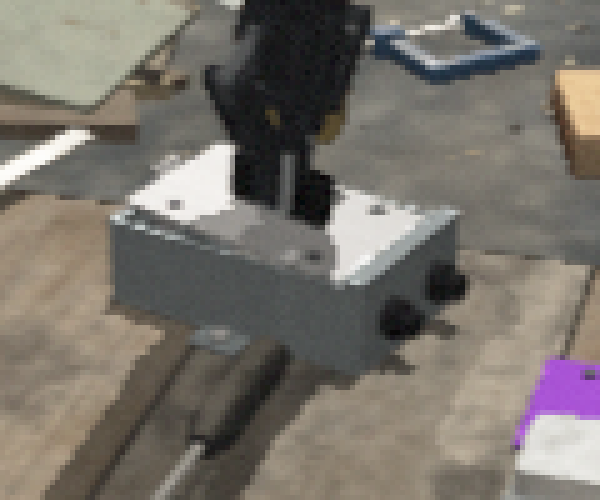

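Contact with the catch: Fz is up about 6.6 N at 0.081 rad tilt, tabs still hooked. Releasing the bar, then I'll press the catch end with closed fingertips.

```bash
python3 - <<'E'
from h import *
arm.set_gripper(.045)
p,q=np.array(arm.read_ee_pos()),arm.read_eef_rot()
a=R.from_quat(q).as_matrix()[:,1]
print(arm.move_straight(p-a*.06,q,feed=.12))
c,s=np.cos(box[2]),np.sin(box[2])
P=lambda x,z:[box[0]+c*x,box[1]+s*x,z]
qd=tool_quat(box[2])
arm.set_gripper(0,60)
arm.move_ptp(P(.05,.125),qd)
cv2.imwrite("pics/w7.png",arm.grab_frame("wrist"));cv2.imwrite("pics/s7.png",arm.grab_frame("side")[100:200,180:300].repeat(5,0).repeat(5,1))
print(arm.read_time_s(),arm.read_ee_pos(),P(.05,.125),arm.read_force())
E
```

```text
False
13.875 [ 0.64166805 -0.24362357  0.12482703] [np.float64(0.641942113090854), np.float64(-0.24359696419604415), 0.125] [-0.57411853 -0.05721148  0.09023815]
```

View pics/s7.png

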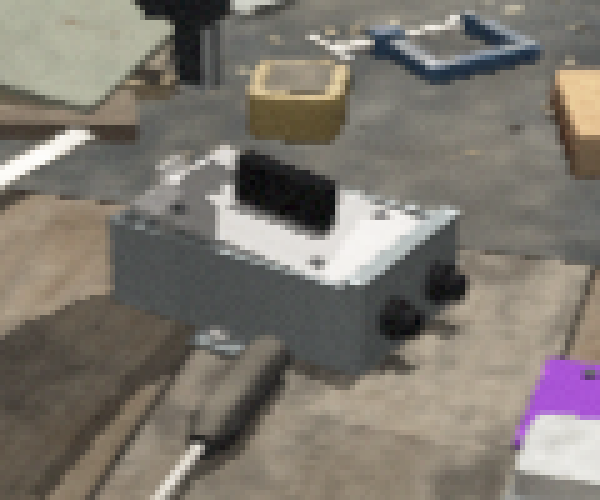

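View pics/w7.png

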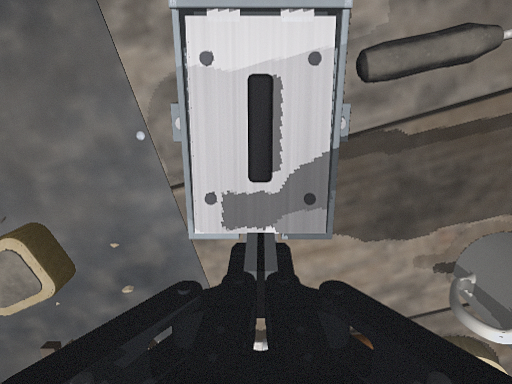

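The cover rests with its tabs under the lip (wrist px 205–240 and 280–315, row 10) and its catch end leaning on the catch. Pressing at box x = +50 mm.

```bash
python3 - <<'E'
from h import *
c,s=np.cos(box[2]),np.sin(box[2])
P=lambda x,z:[box[0]+c*x,box[1]+s*x,z]
qd=tool_quat(box[2])
arm.move_straight(P(.05,.085),qd,feed=.08)
for z in [.071,.068,.066,.064,.062,.060,.058,.056]:
    r=arm.move_straight(P(.05,z),qd,feed=.02,force_limit=30)
    f=arm.read_force(); zz=arm.read_ee_pos()[2]; print(z,r,round(zz,4),np.round(f,1))
    if r or f[2]>30: break
cv2.imwrite("pics/s8.png",arm.grab_frame("side")[100:200,180:300].repeat(5,0).repeat(5,1))
print(arm.read_time_s())
E
```

```text
0.071 False 0.0712 [ 0.2 -0.2 -0.8]
0.068 False 0.0686 [ 1.4 -0.1  1.4]
0.066 False 0.067 [ 1.6 -0.1  4.9]
0.064 False 0.065 [ 0.8 -0.9  4.5]
0.062 False 0.0615 [ 2.6 -0.4  1.6]
0.06 False 0.0592 [0.9 0.4 0.6]
0.058 False 0.0592 [-4.2  3.3  8.4]
0.056 False 0.0591 [-7.8  5.2 15.4]
17.225
```

View pics/s8.png

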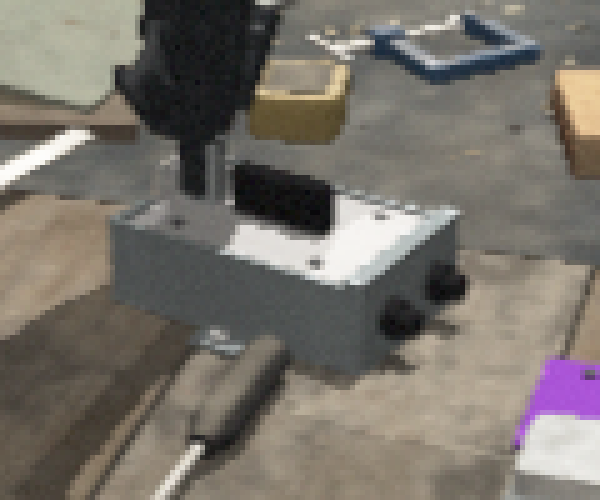

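Force rose to about 5 N, dropped (the snap), then hit a hard stop with the fingertips at 48.2 mm, which is the home height (48 mm). Retracting straight up and inspecting.

```bash
python3 - <<'E'
from h import *
c,s=np.cos(box[2]),np.sin(box[2])
P=lambda x,z:[box[0]+c*x,box[1]+s*x,z]
qd=tool_quat(box[2])
arm.move_straight(P(.05,.15),qd,feed=.1)
pq=P(-.05,.20)
arm.move_ptp(P(.05,.18),qd)
cv2.imwrite("pics/w9.png",arm.grab_frame("wrist"))
arm.set_joints([-0.801,0.04,0.085,0,-1.615,-0.334-1.5])
arm.sleep(.3)
t=arm.grab_frame("top");sd=arm.grab_frame("side")
a=cv2.resize(t[87:187,315:415],(400,400),interpolation=cv2.INTER_CUBIC);b=cv2.resize(sd[120:185,190:285],(390,267),interpolation=cv2.INTER_CUBIC)
o=np.zeros((400,790,3),np.uint8);o[:,:400]=a;o[:267,400:]=b
cv2.imwrite("pics/f9.png",o); print(arm.read_time_s(),arm.read_force())
E
```

```text
20.8167 [-0.40571389  0.82253993 -0.15899978]
```

View pics/f9.png

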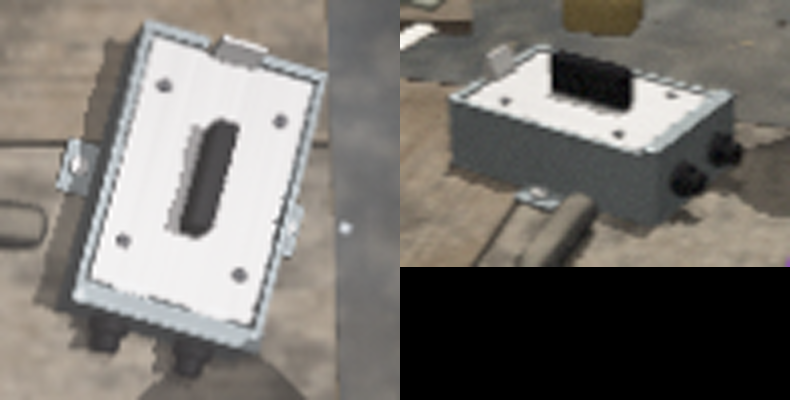

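View pics/w9.png

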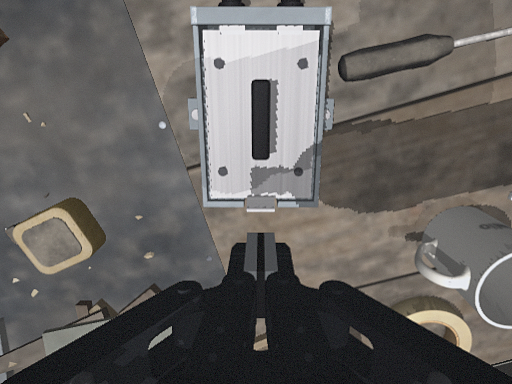

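The cover lies flat inside the rim all round. The catch nose overlaps the plate's edge (wrist px (261,202), top crop (240,50)), and the tabs are under the lip. Handing in.

```bash
python3 - <<'E'
from h import *
arm.job_done(); print(arm.read_time_s())
E
```

```text
the job is handed in; nothing more can be done
the job is handed in; nothing more can be done
```

The cover is back on the terminal box and the job is handed in at about 21 s of the 43 s allowed. I gripped the bare-steel cover by its bar, tilted it 0.35 rad and hooked both tabs under the lip. I then swung it down onto the catch, let go, and pressed the catch end with closed fingertips.

- **Snap:** while pressing, the force rose to about 5 N, dropped, then met a hard stop with the fingertips at 48.2 mm. The cover's top should be at 48 mm when home.
- **Pictures afterwards:** the wrist, top and side views show the cover flat inside the rim, tabs under the lip, the catch nose over its edge and the robot clear.
- **What disagreed:** my first fix of the box from the top camera was off by about 3 mm and 0.012 rad, so I re-measured it with the wrist camera before hooking. The first swing step stopped early when the tabs brushed the end wall, and I carried on slower with more clearance. I had no direct reading of the catch's position, so that rests on the pictures and the force.

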